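Tighten the brass retaining ring with the pin spanner

ROBOT

A 6-joint arm with a two-finger parallel gripper is mounted at the origin on a cart in front of the work surface, level with it; the furniture and walls round the work are solid. World frame = base frame: x ahead of the robot, y to its left, z up, the work surface at z = 0. Lengths are in m, angles in degrees, forces in N, time in s.
With the tool pointing down it reaches from about 0.25 to 0.8 m from the base axis. Payload 8.5 kg.
Tool frame: the origin (TCP) lies at the very end of the fingers, on their centre line; the grasp point (between the pads) lies 19 mm behind it (manip.grasp_offset is the distance from the TCP to the grasp point, in m); z points along the fingers, y is the line along which they close (so a half turn about z gives the same grasp; the last joint's range is limited). The gripper opens to 85 mm and grips with 20 to 120 N. Pads are 22 mm wide; open, the fingers measure 114 mm over their backs; the gripper's body (76 mm by 85 mm) begins 54 mm behind the grasp point. The pads swing forward as they close: fully open they stand 13 mm farther back than shut.
Start: joints at [-75.688, 13.648, -0.773, 75.585, 0, 90], TCP at [0.13, -0.509, 0.231] pointing down, gripper open.
Joint ranges: [-152.45, 152.45], [-59.26, 108.67], [-65.41, 83.53], [-104.44, 129.93], [-82.83, 76.93], [-180, 180]. Speed limits (degrees/s): [127.2, 127.2, 159.86, 180, 180, 180].

INTERFACE

Orientations are given as [roll, pitch, yaw] about the fixed x, y, z axes, in that order (R = Rz(yaw) Ry(pitch) Rx(roll)).
In Python, from station import manip, grab_frame, workorder gives the robot as it stands.
- The arm moves only by the tool apply_moves, never from a script. Its arguments are lists of equal length, an entry for each row: "slide": the shift along the world's x, y, z in m, a list of three; "twist": the turn, a rotation vector about the world's x, y, z in degrees, a list of three; "claw": the opening, from -1 (shut) to 1 (fully open), so that 0 is half open. A call has 1 to 5 rows; each row is the pose to reach, as a shift and turn from the pose commanded when the call began; what a row does not reach only later rows make up. A row lasts 1/10 s, in which the tool goes at most 50 mm and 8.59 degrees, less where a joint would pass 70% of its speed; a pose out of reach is approached as far as the arm can. A call with a gripper value outside its range is refused whole. The fingers move at their own pace and stop on an object; "force" is the grip in N (left out, the last holds). Time passes only in rows, so rows that repeat a pose let the fingers close. It gives the time, the measured TCP pose, the force, the opening and the grip force at its end, in the units of the state.
- manip.read_state(): the state, without advancing time (a new reading comes with each control period).
- grab_frame(name): name is "side" or "top" or "wrist"; returns a dict with "image" (400x640x3 uint8, red, green, blue), "K" (3x3 intrinsics, pixels), "rvec" (rotation vector, rad) and "tvec" (3), from world to camera coordinates, as OpenCV has them; the wrist camera has in their place "hand_eye" (4x4, takes a point from camera to tool coordinates, whose origin is the TCP and whose axes are the flange's). Camera axes: x right, y down, z forward; pixel columns grow to the right and rows downward; lengths in m; the calibration is good to about 2 mm. A picture is of the moment at which its call begins: read the wrist's pose just before it. There is no depth.
- workorder.job_done(): hands the job in; it is judged then, once.
The state is a dict: "t": time; "q": joint angles; "qvel": joint speeds; "joint_efforts": joint torques, N m; "tcp_pos": TCP position; "eef_rot": TCP orientation; "contact_force": force on the tool from outside, world axes, zero at the start; "torque": the same for the moment, N m; "grip_width": finger opening in m; "gripper_force": force on a finger pad.
Only numpy, scipy, OpenCV 4.12 (cv2) and the standard library are available. Lean on these libraries where they do the work, as an engineer would, in place of code of your own. Each camera call takes 0.05 s, during which the arm holds its last target. There are 200 camera calls.

TASK

Tighten the brass retaining ring of the window cell with the red-handled pin spanner: set both pins of the spanner fully into the two holes of the brass ring before turning it, then turn the ring clockwise (seen from above) until it reaches its stop. Leave the spanner seated upright in the brass ring and let go of it; do not turn the black ring on the other cell.

Things in the scene. Friction and masses are not known exactly. Their poses are not given: they have to be found in the camera images.
- spanner_grip (a point): Loose two-pin spanner, 0.25 kg. Level dark crossbar 122x36x12; on it an upright red grip 48 long (x), 18 thick (y), its top 72 above the bar's underside. Two 8 mm pins point down 13 below the underside, 42 either side of the middle. It starts upright, pins in a wooden rest's groove, underside 32 above the worktop. Point: mid-grip, 45 above the underside. x through both pins, z up.
- brass_ring_top (a point): Brass ring, 120 outside, 48 inside, 14 thick, top face 44 above the worktop, on a fixed round housing 150 across. Two opposite through holes, centres 42 from the axis, 22x22 square: pins have some 7 mm play, so up to 0.2 rad before the ring follows. Point: on the axis at the top face. x through both holes, turning with the ring; z up. With pins home the crossbar rests flat on the top face.
- brass_ring (a joint): Turn of the brass ring, rad, growing clockwise seen from above (tightening). Starts at 0.05 to 0.35; its stop is at 1.2, where its small blue lug meets a dark post on the housing. Friction about 0.08 N m; it stays where it is left. Either pin fits either hole; the seated spanner stands by itself.
- black_ring (a joint): Turn of the black ring on the other, otherwise identical cell (a bystander), rad, same sense. Starts at 0.5 to 0.7; leave it alone.

How it is judged (in metres and radians):
On the way:
1. both pins are home in the brass ring's holes before the ring is turned (horizontal distance between spanner_grip and brass_ring_top below 0.012 m and z of spanner_grip in the frame of brass_ring_top below 0.051 m and angle between the x axis of spanner_grip and the x axis of brass_ring_top, either way round below 0.3 rad and angle between spanner_grip's own z axis and vertical below 0.17 rad and value of joint brass_ring below 0.6 rad), for 0.1 s.
At the end, for the whole second after the job is handed in: The brass ring is within 0.18 rad (10 degrees) of its stop, and the released spanner stands in it upright within 10 degrees, both pins down in the holes within 6 mm of home, its middle within 12 mm of the ring's axis (value of joint brass_ring above 1.02 rad and horizontal distance between spanner_grip and brass_ring_top below 0.012 m and z of spanner_grip in the frame of brass_ring_top below 0.051 m and angle between the x axis of spanner_grip and the x axis of brass_ring_top, either way round below 0.3 rad and angle between spanner_grip's own z axis and vertical below 0.17 rad); the robot touches nothing.
It fails at once if the black ring is turned (by more than about 0.15 rad) (value of joint black_ring below 0.35 rad or value of joint black_ring above 0.85 rad).
It also fails if it takes over 48 s, if anything falls off the work surface, if the arm or the gripper's body presses on something with over 40 N, if the wrist force passes 120 N, or if a joint passes its speed limit or range.

## Working session

There is one attempt and no reset: what is moved stays moved. The work goes in short steps, Python scripts to look and compute and a tool call to move; the robot and the scene stay as the last step left them, time stands still between calls to the robot, and variables do not carry over. Pictures are saved under pics/ and viewed, at most 10 in all, crops included, and the job is handed in when it is done.

Besides the shell and the picture viewer there is one more tool, called after ">>>" by a JSON object that holds its "op" and its "data", one argument or row to a line. apply_moves: Moves the arm, as the interface text tells. Its arguments: {"type":"object","properties":{"slide":{"type":"array"},"twist":{"type":"array"},"claw":{"type":"array"},"force":{"type":"number"}},"required":["slide","twist","claw"]}

```bash
mkdir -p pics; ls; python3 - <<'E'
from station import manip, grab_frame
import cv2,numpy as np
for n in ("top","side"):
    f=grab_frame(n); cv2.imwrite(f"pics/{n}0.png",f["image"][:,:,::-1]); np.savez(f"pics/{n}0.npz",**f)
    R=cv2.Rodrigues(f["rvec"])[0]; print(n,f["K"].tolist(),(-R.T@f["tvec"].ravel()).round(3),R[2].round(2))
f=grab_frame("wrist");print(f["hand_eye"].round(3).tolist(),f["K"].tolist()); print(manip.read_state())
E
```

```text
pics
top [[435.80266447016425, 0.0, 323.75706612543223], [0.0, 435.80266447016425, 197.98120440435378], [0.0, 0.0, 1.0]] [0.41  0.253 0.945] [ 0.15 -0.01 -0.99]
side [[453.83681997915147, 0.0, 320.7472993049894], [0.0, 453.83681997915147, 197.12618484186834], [0.0, 0.0, 1.0]] [0.325 0.873 0.611] [ 0.23 -0.76 -0.61]
[[-0.001, -0.953, -0.303, 0.077], [1.0, -0.001, -0.0, 0.001], [0.0, -0.303, 0.953, -0.143], [0.0, 0.0, 0.0, 1.0]] [[353.4480944120851, 0.0, 312.9887528060361], [0.0, 353.4480944120851, 197.17589547049724], [0.0, 0.0, 1.0]]
{'t': 0.15, 'q': array([-7.56878696e+01,  1.36730382e+01, -8.02825403e-01,  7.55846377e+01,
       -5.73518528e-04,  8.99988886e+01]), 'qvel': array([ 0.07911419, -0.10404792,  0.07227241, -0.06062263, -0.06329555,
        0.03335982]), 'joint_efforts': array([ 7.09777050e-04, -5.39077449e+01,  3.46598196e+01,  1.44643045e-02,
        8.19720526e-05, -4.56301791e-06]), 'tcp_pos': array([ 0.12970625, -0.50842057,  0.23084606]), 'eef_rot': array([-1.79939499e+02,  5.72344579e-04,  1.43132425e+01]), 'contact_force': array([ 0.16663193, -0.28069979,  0.56770282]), 'torque': array([ 0.04835672,  0.00306641, -0.011104  ]), 'gripper_force': 0.0, 'grip_width': 0.08560711652796879}
```

View pics/top0.png

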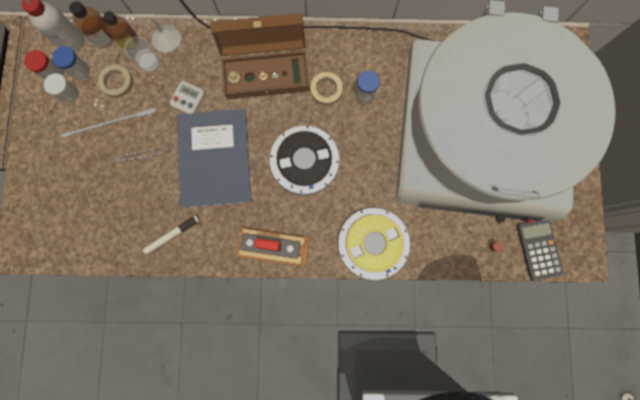

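View pics/side0.png

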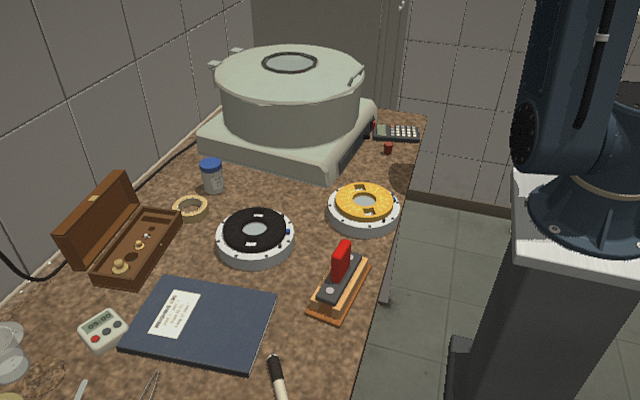

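The top view shows the spanner, with its red grip at about (267,244), in its wooden rest. The brass ring is at about (374,243), with pale holes near (355,252) and (392,235), and the black ring is at (304,159). The side view agrees: grip at (341,262), brass ring at (364,201).

```bash
cat > h.py <<'E'
import numpy as np,cv2
from scipy.spatial.transform import Rotation as Ro
def cam(f,st=None):
    if st is None:
        R=cv2.Rodrigues(f["rvec"])[0]; return R.T,-R.T@f["tvec"].ravel()
    T=f["hand_eye"]; Rt=Ro.from_euler("xyz",st["eef_rot"],degrees=True).as_matrix()
    return Rt@T[:3,:3],Rt@T[:3,3]+st["tcp_pos"]
def ray(f,c,uv): return c[0]@np.linalg.inv(f["K"])@np.array([*uv,1.])
def plane(f,c,uv,z):
    d=ray(f,c,uv); return c[1]+d*(z-c[1][2])/d[2]
def tri(rs): # [(origin,dir)]
    A=np.zeros((3,3));b=np.zeros(3)
    for o,d in rs:
        d=d/np.linalg.norm(d);P=np.eye(3)-np.outer(d,d);A+=P;b+=P@o
    p=np.linalg.solve(A,b)
    return p,[np.linalg.norm(np.cross(p-o,d/np.linalg.norm(d))) for o,d in rs]
def blobs(img,lo,hi,amin=30):
    m=cv2.inRange(cv2.cvtColor(img,cv2.COLOR_RGB2HSV),lo,hi)
    n,l,s,c=cv2.connectedComponentsWithStats(m)
    return [(s[i],c[i],(l==i).astype(np.uint8)) for i in range(1,n) if s[i][4]>=amin]
def hull(m):
    return cv2.convexHull(np.argwhere(m)[:,::-1].astype(np.float32).copy()).reshape(-1,2)
E
python3 - <<'E'
from h import *
F={n:dict(np.load(f"pics/{n}0.npz")) for n in("top","side")};C={n:cam(F[n]) for n in F}
roi={"top":((230,220,310,270),(330,200,420,285)),"side":((320,230,365,300),(320,175,405,225))}
red={};br={}
for n in F:
    im=F[n]["image"]
    for k,(lo,hi,D) in {0:((0,170,70),(7,255,255),red),1:((17,120,90),(32,255,255),br)}.items():
        x0,y0,x1,y1=roi[n][k]; z=np.zeros_like(im);z[y0:y1,x0:x1]=im[y0:y1,x0:x1]
        B=sorted(blobs(z,lo,hi),key=lambda b:-b[0][4])[:2]; print(n,k,[(b[0].tolist(),b[1].round(1).tolist()) for b in B]); D[n]=B[0]
m=red["top"][2]; r=cv2.minAreaRect(hull(m));print("red top rect",r)
for z in(.09,.104): print([plane(F["top"],C["top"],p,z).round(4).tolist() for p in cv2.boxPoints(r)])
print("tri red",tri([(C[n][1],ray(F[n],C[n],red[n][1])) for n in F]))
ce={}
for n in F:
    e=cv2.fitEllipse(hull(br[n][2]));ce[n]=e[0];print(n,e, plane(F[n],C[n],e[0],.044).round(4))
    P=np.array([plane(F[n],C[n],p,.044)[:2] for p in hull(br[n][2])]);print("circle",cv2.minEnclosingCircle((P*1000).astype(np.float32)))
print("tri brass",tri([(C[n][1],ray(F[n],C[n],ce[n])) for n in F]))
t=F["top"]["image"][195:290,225:425,::-1];t=cv2.resize(t,None,fx=4,fy=4,interpolation=cv2.INTER_CUBIC);cv2.imwrite("pics/c1.png",t)
E
```

```text
top 0 [([255, 239, 25, 11, 151], [266.3, 243.8])]
top 1 []Traceback (most recent call last):
  File "<stdin>", line 9, in <module>
IndexError: list index out of range
```

```bash
python3 - <<'E'
from h import *
F={n:dict(np.load(f"pics/{n}0.npz")) for n in("top","side")};C={n:cam(F[n]) for n in F}
for n,p in(("top",(374,222)),("side",(350,190))): print(cv2.cvtColor(F[n]["image"],cv2.COLOR_RGB2HSV)[p[1],p[0]])
roi={"top":((230,220,310,270),(330,200,420,285)),"side":((320,230,365,300),(320,175,405,225))}
red={};br={}
for n in F:
    im=F[n]["image"]
    for k,(lo,hi,D) in {0:((0,150,60),(8,255,255),red),1:((14,90,120),(35,255,255),br)}.items():
        x0,y0,x1,y1=roi[n][k]; z=np.zeros_like(im);z[y0:y1,x0:x1]=im[y0:y1,x0:x1]
        B=sorted(blobs(z,lo,hi,15),key=lambda b:-b[0][4])[:2]; print(n,k,[(b[0].tolist(),b[1].round(1).tolist()) for b in B]); D[n]=B[0] if B else None
m=red["top"][2]; r=cv2.minAreaRect(hull(m));print("red top rect",r)
for z in(.09,.104): print([plane(F["top"],C["top"],p,z).round(4).tolist() for p in cv2.boxPoints(r)])
print("tri red",tri([(C[n][1],ray(F[n],C[n],red[n][1])) for n in F]))
ce={}
for n in F:
    e=cv2.fitEllipse(hull(br[n][2]));ce[n]=e[0];print(n,e, plane(F[n],C[n],e[0],.044).round(4))
    P=np.array([plane(F[n],C[n],p,.044)[:2] for p in hull(br[n][2])]);print("circle",cv2.minEnclosingCircle((P*1000).astype(np.float32)))
print("tri brass",tri([(C[n][1],ray(F[n],C[n],ce[n])) for n in F]))
t=F["top"]["image"][195:290,225:425,::-1];t=cv2.resize(t,None,fx=4,fy=4,interpolation=cv2.INTER_CUBIC);cv2.imwrite("pics/c1.png",t)
E
```

```text
[ 28  98 200]
[ 22 155 224]
top 0 [([255, 239, 25, 12, 224], [267.0, 244.2])]
top 1 [([346, 215, 57, 57, 1726], [374.5, 242.8]), ([337, 220, 7, 6, 16], [340.1, 221.6])]
side 0 [([331, 239, 20, 44, 636], [340.2, 260.3])]
side 1 [([320, 175, 85, 43, 1926], [361.9, 195.3]), ([320, 212, 4, 9, 30], [321.5, 215.6])]
red top rect ((266.96527099609375, 244.22540283203125), (24.937379837036133, 9.123431205749512), 8.746162414550781)
[[0.4425, 0.3804, 0.09], [0.46, 0.3784, 0.09], [0.4534, 0.3301, 0.09], [0.4359, 0.3323, 0.09]]
[[0.4419, 0.3783, 0.104], [0.4592, 0.3763, 0.104], [0.4527, 0.3288, 0.104], [0.4354, 0.331, 0.104]]
tri red (array([0.44793129, 0.35685446, 0.07537509]), [np.float64(0.0006428646345390326), np.float64(0.0006428646345390771)])
top ((374.26885986328125, 242.84815979003906), (55.53240966796875, 57.17348861694336), 134.0522918701172) [0.4561 0.1401 0.044 ]
circle ((456.6555480957031, 140.0310516357422), 58.43531036376953)
side ((360.90557861328125, 195.33567810058594), (46.2626838684082, 91.80350494384766), 87.29470825195312) [0.4642 0.1324 0.044 ]
circle ((470.256591796875, 125.75983428955078), 96.05675506591797)
tri brass (array([0.45905414, 0.14152101, 0.05125997]), [np.float64(0.0033336772040435747), np.float64(0.0033336772040434563)])
```

View pics/c1.png

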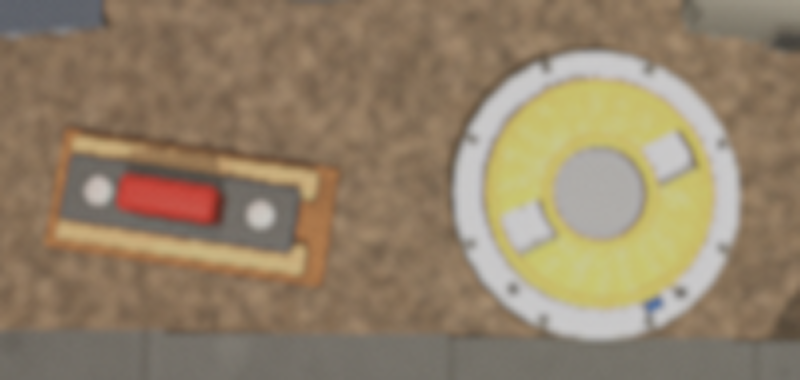

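The crop shows the bar's bolts at (98,191) and (260,214), and the brass holes at (526,226) and (669,157). The blue lug is at (654,304), and a dark post is near (681,292) or (513,289).

```bash
python3 - <<'E'
from h import *
f=dict(np.load("pics/top0.npz"));c=cam(f)
g=lambda x,y,z:plane(f,c,(225+x/4-.4,195+y/4-.4),z)
for a,b in(((98,191),(260,214)),((526,226),(669,157))):
    p,q=g(*a,.044),g(*b,.044);d=p-q;print(p.round(4),q.round(4),((p+q)/2).round(4),np.linalg.norm(d).round(4),np.degrees(np.arctan2(d[1],d[0])))
for p in((654,304),(681,292),(513,289),(598,194)):print(g(*p,.044).round(4))
E
```

```text
[0.4532 0.3976 0.044 ] [0.4427 0.3141 0.044 ] [0.448  0.3558 0.044 ] 0.0841 82.84057319551765
[0.4387 0.1775 0.044 ] [0.4752 0.1036 0.044 ] [0.457  0.1406 0.044 ] 0.0824 116.32560006571087
[0.4001 0.112  0.044 ]
[0.4064 0.0981 0.044 ]
[0.4066 0.184  0.044 ]
[0.4556 0.1404 0.044 ]
```

>>> {"op": "apply_moves", "data": {
  "slide": [
    [0.034,0.03,0.012],
    [0.068,0.06,0.024],
    [0.102,0.09,0.036],
    [0.136,0.12,0.048],
    [0.17,0.15,0.06]
  ],
  "twist": [
    [0,0,4],
    [0,0,8],
    [0,0,12],
    [0,0,16],
    [0,0,20]
  ],
  "claw": [1,1,1,1,1]
}}

```text
t: 0.65
tcp_pos: [0.3007, -0.3572, 0.2917]
eef_rot: [-180.0, 0.0, 34.5]
contact_force: [0.0, -0.5, -0.2]
grip_width: 0.0851
gripper_force: 0.0
```

>>> {"op": "apply_moves", "data": {
  "slide": [
    [0.012,0.044,0],
    [0.024,0.088,0],
    [0.036,0.132,0],
    [0.048,0.176,0],
    [0.06,0.22,0]
  ],
  "twist": [
    [0,0,4],
    [0,0,8],
    [0,0,12],
    [0,0,16],
    [0,0,20]
  ],
  "claw": [1,1,1,1,1]
}}

```text
t: 1.15
tcp_pos: [0.3597, -0.1369, 0.2913]
eef_rot: [180.0, -0.0, 54.5]
contact_force: [0.9, -0.8, -0.4]
grip_width: 0.0856
gripper_force: 0.0
```

>>> {"op": "apply_moves", "data": {
  "slide": [
    [0.004,0.046,0],
    [0.008,0.092,0],
    [0.012,0.138,0],
    [0.016,0.184,0],
    [0.02,0.23,0]
  ],
  "twist": [
    [0,0,4],
    [0,0,8],
    [0,0,12],
    [0,0,16],
    [0,0,20]
  ],
  "claw": [1,1,1,1,1]
}}

```text
t: 1.65
tcp_pos: [0.3794, 0.0932, 0.2914]
eef_rot: [180.0, -0.0, 74.5]
contact_force: [2.2, -0.6, -0.0]
grip_width: 0.0854
gripper_force: 0.0
```

>>> {"op": "apply_moves", "data": {
  "slide": [
    [0.012,0.046,0],
    [0.024,0.092,0],
    [0.036,0.138,0],
    [0.05,0.18,0],
    [0.068,0.22,0]
  ],
  "twist": [
    [0,0,2],
    [0,0,4],
    [0,0,6],
    [0,0,8],
    [0,0,8.5]
  ],
  "claw": [1,1,1,1,1]
}}

```text
t: 2.15
tcp_pos: [0.4475, 0.3135, 0.2911]
eef_rot: [-180.0, 0.0, 82.9]
contact_force: [1.8, -0.2, -0.6]
grip_width: 0.0857
gripper_force: 0.0
```

>>> {"op": "apply_moves", "data": {
  "slide": [
    [0,0.044,-0.02],
    [0,0.044,-0.05],
    [0,0.044,-0.05]
  ],
  "twist": [
    [0,0,0],
    [0,0,0],
    [0,0,0]
  ],
  "claw": [1,1,1]
}}

```text
t: 2.45
tcp_pos: [0.4459, 0.3551, 0.237]
eef_rot: [-179.7, 0.3, 82.9]
contact_force: [-1.2, -0.4, -0.4]
grip_width: 0.0853
gripper_force: 0.0
```

```bash
python3 - <<'E'
from h import *
from station import manip,grab_frame
st=manip.read_state();f=grab_frame("wrist");c=cam(f,st);print(st["tcp_pos"],st["eef_rot"])
cv2.imwrite("pics/w1.png",f["image"][:,:,::-1]);np.savez("pics/w1.npz",**f,tcp=st["tcp_pos"],rot=st["eef_rot"])
for b in blobs(f["image"],(0,150,60),(8,255,255),200):
    r=cv2.minAreaRect(hull(b[2]));print(r,[plane(f,c,p,.104).round(4).tolist() for p in cv2.boxPoints(r)],plane(f,c,r[0],.104).round(4))
E
```

```text
[0.44591871 0.35514228 0.23700866] [-179.69552143    0.31180113   82.91944091]
((316.0, 176.0), (66.0, 22.0), 90.0) [[0.4432, 0.3887, 0.104], [0.4602, 0.3865, 0.104], [0.4541, 0.3322, 0.104], [0.436, 0.3344, 0.104]] [0.4485 0.3613 0.104 ]
```

View pics/w1.png

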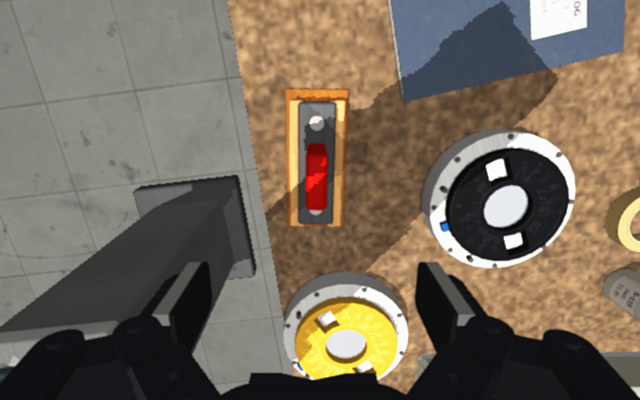

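The wrist view shows the grip at (316,176), aligned with the tool and lying between the fingers. The brass ring is at (346,345). Next I descend and grasp.

>>> {"op": "apply_moves", "data": {
  "slide": [
    [0,0.001,-0.04],
    [0,0.001,-0.085],
    [0,0.001,-0.13],
    [0,0.001,-0.16],
    [0,0.001,-0.18]
  ],
  "twist": [
    [0,0,0],
    [0,0,0],
    [0,0,0],
    [0,0,0],
    [0,0,0]
  ],
  "claw": [1,1,1,1,1]
}}

```text
t: 3.0
tcp_pos: [0.4479, 0.3552, 0.061]
eef_rot: [-180.0, 0.0, 82.7]
contact_force: [0.4, 0.2, 0.2]
grip_width: 0.085
gripper_force: 0.0
```

>>> {"op": "apply_moves", "data": {
  "slide": [
    [0,0,0],
    [0,0,0],
    [0,0,0],
    [0,0,0],
    [0,0,0]
  ],
  "twist": [
    [0,0,0],
    [0,0,0],
    [0,0,0],
    [0,0,0],
    [0,0,0]
  ],
  "claw": [0,-0.3,-1,-1,-1],
  "force": 60
}}

```text
t: 3.5
tcp_pos: [0.4485, 0.3568, 0.0627]
eef_rot: [179.9, -0.1, 82.8]
contact_force: [-1.2, -1.1, 6.6]
grip_width: 0.0176
gripper_force: 59.7
```

>>> {"op": "apply_moves", "data": {
  "slide": [
    [0,0,0],
    [0,0,0],
    [0,0,0],
    [0,0,0],
    [0,0,0]
  ],
  "twist": [
    [0,0,0],
    [0,0,0],
    [0,0,0],
    [0,0,0],
    [0,0,0]
  ],
  "claw": [-1,-1,-1,-1,-1]
}}

```text
t: 4.0
tcp_pos: [0.4485, 0.3568, 0.0627]
eef_rot: [179.9, -0.1, 82.8]
contact_force: [-1.6, -1.5, 7.5]
grip_width: 0.0171
gripper_force: 59.6
```

>>> {"op": "apply_moves", "data": {
  "slide": [
    [0,0,0.015],
    [0,0,0.035],
    [0,0,0.06],
    [0,0,0.075],
    [0,0,0.075]
  ],
  "twist": [
    [0,0,0],
    [0,0,0],
    [0,0,0],
    [0,0,0],
    [0,0,0]
  ],
  "claw": [-1,-1,-1,-1,-1]
}}

```text
t: 4.5
tcp_pos: [0.4487, 0.3571, 0.1385]
eef_rot: [179.9, -0.2, 82.8]
contact_force: [0.9, -0.4, -2.7]
grip_width: 0.0173
gripper_force: 59.0
```

>>> {"op": "apply_moves", "data": {
  "slide": [
    [0.002,-0.03,0],
    [0.004,-0.065,0],
    [0.006,-0.1,0],
    [0.007,-0.135,0],
    [0.008,-0.17,0]
  ],
  "twist": [
    [0,0,4],
    [0,0,10],
    [0,0,16],
    [0,0,22],
    [0,0,28]
  ],
  "claw": [-1,-1,-1,-1,-1]
}}

```text
t: 5.0
tcp_pos: [0.455, 0.1848, 0.1352]
eef_rot: [-179.9, 0.0, 111.1]
contact_force: [1.8, 0.6, -2.8]
grip_width: 0.0171
gripper_force: 58.9
```

>>> {"op": "apply_moves", "data": {
  "slide": [
    [0,-0.025,0],
    [0,-0.04,0],
    [0,-0.0455,0],
    [0,-0.0455,0],
    [0,-0.0455,0]
  ],
  "twist": [
    [0,0,4],
    [0,0,5.5],
    [0,0,5.5],
    [0,0,5.5],
    [0,0,5.5]
  ],
  "claw": [-1,-1,-1,-1,-1]
}}

```text
t: 5.5
tcp_pos: [0.4557, 0.1414, 0.136]
eef_rot: [-180.0, -0.0, 116.3]
contact_force: [-0.6, -0.7, -1.8]
grip_width: 0.0174
gripper_force: 58.8
```

```bash
python3 - <<'E'
from h import *
from station import manip,grab_frame
st=manip.read_state();print(st["tcp_pos"],st["eef_rot"],st["contact_force"])
I=[]
for n,(x0,y0,x1,y1) in (("wrist",(160,50,480,400)),("side",(280,100,440,275)),("top",(320,190,430,310))):
    f=grab_frame(n);np.savez(f"pics/{n}2.npz",**f,tcp=st["tcp_pos"],rot=st["eef_rot"])
    t=f["image"][y0:y1,x0:x1,::-1];s=400/(y1-y0);I.append(cv2.resize(t,None,fx=s,fy=s,interpolation=cv2.INTER_CUBIC)); print(s,I[-1].shape)
a=np.zeros((400,800,3),np.uint8);
a=np.hstack(I)
print(a.shape);a=cv2.resize(a,(800,int(400*800/a.shape[1])),interpolation=cv2.INTER_AREA);cv2.imwrite("pics/m2.png",a)
E
```

```text
[0.45573496 0.14138472 0.13595191] [-1.79981227e+02 -1.94938752e-02  1.16284859e+02] [-0.63253531 -0.70097841 -1.77043653]
1.1428571428571428 (400, 366, 3)
2.2857142857142856 (400, 366, 3)
3.3333333333333335 (400, 367, 3)
(400, 1099, 3)
```

View pics/m2.png

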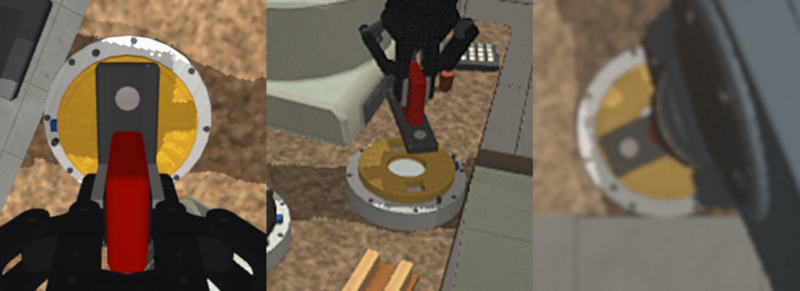

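```bash
python3 - <<'E'
from h import *
for n,uv in(("wrist",(312.6,167.8)),("top",(358.7,250.6))):
    f=dict(np.load(f"pics/{n}2.npz"));c=cam(f,dict(tcp_pos=f["tcp"],eef_rot=f["rot"]) if n=="wrist" else None)
    p=plane(f,c,uv,.118);d=p-f["tcp"];a=np.radians(116.3);u=np.array([np.cos(a),np.sin(a)])
    print(n,p.round(4),"along",d[:2]@u,"lat",d[0]*-u[1]+d[1]*u[0])
    if n=="wrist":
        im=f["image"].copy()
        B=blobs(im,(14,70,60),(35,255,255),300);print([(b[0].tolist()) for b in B])
        # housing outline check: ring outer left/right at ring z
E
```

```text
wrist [0.4374 0.1772 0.118 ] along 0.04026021489595221 lat 0.0005250761021816305
[[240, 0, 400, 400, 75654], [228, 116, 170, 147, 10574], [153, 189, 105, 138, 5737]]
top [0.4374 0.1788 0.118 ] along 0.041679270844050875 lat -9.630462771931941e-05
```

>>> {"op": "apply_moves", "data": {
  "slide": [
    [0,-0.001,-0.02],
    [0,-0.001,-0.038],
    [0,-0.001,-0.046],
    [0,-0.001,-0.05],
    [0,-0.001,-0.053]
  ],
  "twist": [
    [0,0,0],
    [0,0,0],
    [0,0,0],
    [0,0,0],
    [0,0,0]
  ],
  "claw": [-1,-1,-1,-1,-1]
}}

```text
t: 6.15
tcp_pos: [0.456, 0.1402, 0.0833]
eef_rot: [180.0, 0.0, 116.3]
contact_force: [-0.1, 0.2, -2.9]
grip_width: 0.0175
gripper_force: 58.7
```

>>> {"op": "apply_moves", "data": {
  "slide": [
    [0,0,-0.003],
    [0,0,-0.005],
    [0,0,-0.007],
    [0,0,-0.007]
  ],
  "twist": [
    [0,0,0],
    [0,0,0],
    [0,0,0],
    [0,0,0]
  ],
  "claw": [-1,-1,-1,-1]
}}

```text
t: 6.55
tcp_pos: [0.4558, 0.1398, 0.0763]
eef_rot: [-180.0, 0.0, 116.3]
contact_force: [-0.7, 0.1, -2.3]
grip_width: 0.0175
gripper_force: 58.7
```

>>> {"op": "apply_moves", "data": {
  "slide": [
    [0,0,-0.001],
    [0,0,-0.002],
    [0,0,-0.002],
    [0,0,-0.002]
  ],
  "twist": [
    [0,0,0],
    [0,0,0],
    [0,0,0],
    [0,0,0]
  ],
  "claw": [-1,-1,-1,-1]
}}

```text
t: 6.95
tcp_pos: [0.456, 0.1398, 0.0747]
eef_rot: [180.0, 0.0, 116.3]
contact_force: [-1.5, -1.7, 3.9]
grip_width: 0.0171
gripper_force: 59.7
```

```bash
python3 - <<'E'
from h import *
from station import manip,grab_frame
st=manip.read_state();print(st["tcp_pos"],st["eef_rot"],st["contact_force"])
I=[]
for n,(x0,y0,x1,y1) in (("wrist",(160,50,480,400)),("side",(310,140,420,260))):
    f=grab_frame(n)
    t=f["image"][y0:y1,x0:x1,::-1];s=420/(y1-y0);I.append(cv2.resize(t,None,fx=s,fy=s,interpolation=cv2.INTER_CUBIC))
a=np.hstack(I);print(a.shape);cv2.imwrite("pics/m3.png",a[:,:800])
E
```

```text
[0.45596873 0.13981431 0.07466177] [1.79973188e+02 1.23794994e-02 1.16304954e+02] [-1.48849194 -1.74182138  3.92837799]
(420, 769, 3)
```

View pics/m3.png

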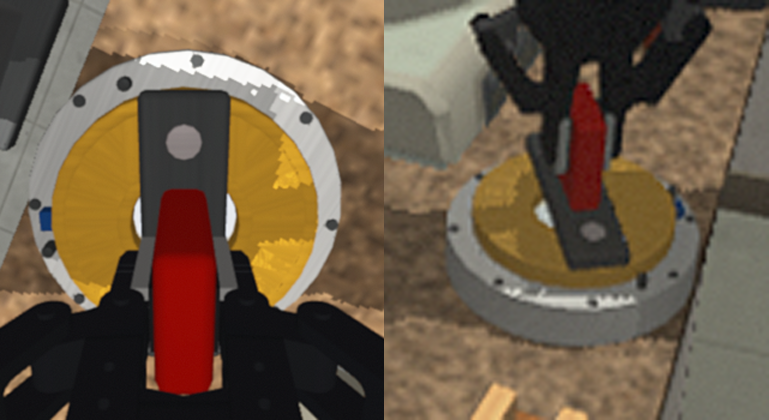

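Both pins are home: contact came at the predicted height, with the bar flat on the ring. The lug is at wrist-panel (44,218) and the post at (124,84). Next I turn clockwise.

>>> {"op": "apply_moves", "data": {
  "slide": [
    [0,0,0],
    [0,0,0],
    [0,0,0],
    [0,0,0],
    [0,0,0]
  ],
  "twist": [
    [0,0,-4],
    [0,0,-9],
    [0,0,-14],
    [0,0,-19],
    [0,0,-24]
  ],
  "claw": [-1,-1,-1,-1,-1]
}}

```text
t: 7.55
tcp_pos: [0.4567, 0.1402, 0.0747]
eef_rot: [179.9, -0.0, 92.1]
contact_force: [0.7, 0.8, 1.8]
grip_width: 0.0175
gripper_force: 59.5
```

>>> {"op": "apply_moves", "data": {
  "slide": [
    [0,0,0],
    [0,0,0],
    [0,0,0],
    [0,0,0],
    [0,0,0]
  ],
  "twist": [
    [0,0,-5],
    [0,0,-10],
    [0,0,-15],
    [0,0,-20],
    [0,0,-24]
  ],
  "claw": [-1,-1,-1,-1,-1]
}}

```text
t: 8.05
tcp_pos: [0.4569, 0.1401, 0.0746]
eef_rot: [179.9, -0.1, 68.1]
contact_force: [2.6, 0.3, 1.0]
grip_width: 0.0173
gripper_force: 59.3
```

```bash
cat > look.py <<'E'
import sys
from h import *
from station import manip,grab_frame
st=manip.read_state();print(st["tcp_pos"].round(4),st["eef_rot"].round(1),st["contact_force"].round(1),"moment",st["torque"].round(2),st["t"])
f=grab_frame("wrist");c=cam(f,st);C=np.array([.456,.1405])
for b in blobs(f["image"],(100,120,40),(130,255,255),8):
    p=plane(f,c,b[1],.044)[:2]-C
    if np.linalg.norm(p)<.09: print("blue",b[0][4],np.linalg.norm(p).round(4),np.degrees(np.arctan2(p[1],p[0]))%360)
cv2.imwrite(sys.argv[1],f["image"][:,:,::-1])
E
python3 look.py pics/m4.png
```

```text
[0.4569 0.1401 0.0746] [ 1.799e+02 -1.000e-01  6.810e+01] [2.6 0.3 1. ] moment [-0.08 -0.53  0.21] 8.05
blue 134 0.0606 165.47121430152714
```

>>> {"op": "apply_moves", "data": {
  "slide": [
    [0,0,0],
    [0,0,0],
    [0,0,0],
    [0,0,0],
    [0,0,0]
  ],
  "twist": [
    [0,0,-2],
    [0,0,-4],
    [0,0,-6],
    [0,0,-8],
    [0,0,-10]
  ],
  "claw": [-1,-1,-1,-1,-1]
}}

```text
t: 8.6
tcp_pos: [0.457, 0.14, 0.0747]
eef_rot: [179.9, -0.1, 58.3]
contact_force: [3.0, -0.7, 1.9]
grip_width: 0.0171
gripper_force: 59.4
```

```bash
python3 look.py pics/m5.png
```

```text
[0.457  0.14   0.0747] [ 1.799e+02 -1.000e-01  5.830e+01] [ 3.  -0.7  1.9] moment [-0.23 -0.68  0.13] 8.6
blue 140 0.0604 155.32522745197136
```

View pics/m5.png

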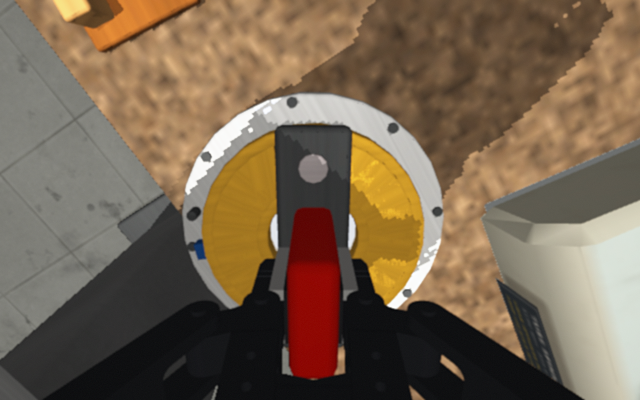

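The lug at (200,249) is still short of the post at (193,214), so I keep turning.

>>> {"op": "apply_moves", "data": {
  "slide": [
    [0,0,0],
    [0,0,0],
    [0,0,0],
    [0,0,0]
  ],
  "twist": [
    [0,0,-1.5],
    [0,0,-3],
    [0,0,-4.5],
    [0,0,-6]
  ],
  "claw": [-1,-1,-1,-1]
}}

```text
t: 9.05
tcp_pos: [0.4568, 0.14, 0.0747]
eef_rot: [179.9, -0.1, 52.2]
contact_force: [5.4, 0.0, 1.6]
grip_width: 0.0175
gripper_force: 59.5
```

```bash
python3 look.py pics/m6.png
```

```text
[0.4568 0.14   0.0747] [ 1.799e+02 -1.000e-01  5.220e+01] [5.4 0.  1.6] moment [-0.26 -1.28  0.14] 9.05
blue 138 0.0603 149.28432495317503
```

>>> {"op": "apply_moves", "data": {
  "slide": [
    [0,0,0],
    [0,0,0],
    [0,0,0]
  ],
  "twist": [
    [0,0,-1],
    [0,0,-2],
    [0,0,-3]
  ],
  "claw": [-1,-1,-1]
}}

```text
t: 9.4
tcp_pos: [0.4567, 0.14, 0.0746]
eef_rot: [179.9, -0.1, 49.2]
contact_force: [5.4, 0.1, 3.0]
grip_width: 0.0172
gripper_force: 59.5
```

```bash
python3 look.py pics/m7.png
```

```text
[0.4567 0.14   0.0746] [ 1.799e+02 -1.000e-01  4.920e+01] [5.4 0.1 3. ] moment [-0.28 -1.28  0.09] 9.4
blue 134 0.0602 145.95341276489495
```

>>> {"op": "apply_moves", "data": {
  "slide": [
    [0,0,0],
    [0,0,0],
    [0,0,0]
  ],
  "twist": [
    [0,0,-1],
    [0,0,-2],
    [0,0,-3]
  ],
  "claw": [-1,-1,-1]
}}

```text
t: 9.75
tcp_pos: [0.4567, 0.14, 0.0747]
eef_rot: [179.9, -0.1, 46.3]
contact_force: [4.9, -0.6, 2.1]
grip_width: 0.0175
gripper_force: 59.5
```

```bash
python3 look.py pics/m8.png
```

```text
[0.4567 0.14   0.0747] [ 1.799e+02 -1.000e-01  4.630e+01] [ 4.9 -0.6  2.1] moment [-0.25 -1.27  0.06] 9.75
blue 126 0.0601 142.83483387309929
```

>>> {"op": "apply_moves", "data": {
  "slide": [
    [0,0,0],
    [0,0,0],
    [0,0,0]
  ],
  "twist": [
    [0,0,-1],
    [0,0,-2],
    [0,0,-3]
  ],
  "claw": [-1,-1,-1]
}}

```text
t: 10.1
tcp_pos: [0.4568, 0.1398, 0.0747]
eef_rot: [179.9, -0.1, 43.3]
contact_force: [5.1, -2.4, 2.4]
grip_width: 0.0176
gripper_force: 66.8
```

```bash
python3 look.py pics/m9.png
```

```text
[0.4568 0.1398 0.0747] [ 1.799e+02 -1.000e-01  4.330e+01] [ 5.1 -2.4  2.4] moment [-0.69 -1.24  1.53] 10.1
blue 120 0.06 142.69287320650267
```

View pics/m9.png

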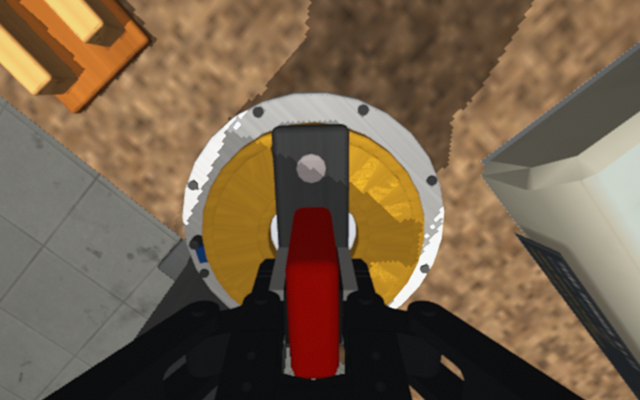

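The lug at (200,252) now touches the post, and the moment has jumped to 1.5 N m, so this is the stop. I'll unload, release and retreat.

>>> {"op": "apply_moves", "data": {
  "slide": [
    [0,0,0],
    [0,0,0],
    [0,0,0]
  ],
  "twist": [
    [0,0,1.5],
    [0,0,3],
    [0,0,3]
  ],
  "claw": [-1,-1,-1]
}}

```text
t: 10.45
tcp_pos: [0.4562, 0.1399, 0.0746]
eef_rot: [180.0, -0.0, 46.3]
contact_force: [3.7, -0.9, 5.1]
grip_width: 0.0175
gripper_force: 60.0
```

>>> {"op": "apply_moves", "data": {
  "slide": [
    [0,0,0],
    [0,0,0],
    [0,0,0],
    [0,0,0],
    [0,0,0]
  ],
  "twist": [
    [0,0,0],
    [0,0,0],
    [0,0,0],
    [0,0,0],
    [0,0,0]
  ],
  "claw": [-0.4,-0.2,0.2,0.2,0.2]
}}

```text
t: 10.95
tcp_pos: [0.4555, 0.1398, 0.0741]
eef_rot: [-180.0, 0.0, 46.3]
contact_force: [-0.9, -0.1, -0.9]
grip_width: 0.0515
gripper_force: 0.0
```

>>> {"op": "apply_moves", "data": {
  "slide": [
    [0,0,0.01],
    [0,0,0.03],
    [0,0,0.07],
    [0,0,0.11],
    [0,0,0.15]
  ],
  "twist": [
    [0,0,0],
    [0,0,0],
    [0,0,0],
    [0,0,0],
    [0,0,0]
  ],
  "claw": [0.2,0.2,0.2,0.2,0.2]
}}

```text
t: 11.45
tcp_pos: [0.4554, 0.1397, 0.2266]
eef_rot: [-180.0, -0.0, 46.3]
contact_force: [1.2, -0.8, -0.1]
grip_width: 0.0513
gripper_force: 0.0
```

>>> {"op": "apply_moves", "data": {
  "slide": [
    [-0.02,0,0.02],
    [-0.02,0,0.03],
    [-0.02,0,0.03],
    [-0.02,0,0.03]
  ],
  "twist": [
    [0,0,0],
    [0,0,0],
    [0,0,0],
    [0,0,0]
  ],
  "claw": [0.2,0.2,0.2,0.2]
}}

```text
t: 11.85
tcp_pos: [0.436, 0.1398, 0.2537]
eef_rot: [-180.0, 0.0, 46.3]
contact_force: [0.8, -0.1, -0.3]
grip_width: 0.0511
gripper_force: 0.0
```

```bash
python3 look.py pics/w10.png; python3 - <<'E'
import cv2,numpy as np
from station import grab_frame
a=cv2.imread("pics/w10.png")[:,120:520]
s=cv2.resize(grab_frame("side")["image"][140:260,310:420,::-1],(367,400),interpolation=cv2.INTER_CUBIC)
cv2.imwrite("pics/m10.png",np.hstack([a,s]))
E
```

```text
[0.436  0.1398 0.2537] [-180.     0.    46.3] [ 0.8 -0.1 -0.3] moment [ 0.01 -0.01 -0.03] 11.85
blue 43 0.0613 144.5856821130222
```

View pics/m10.png

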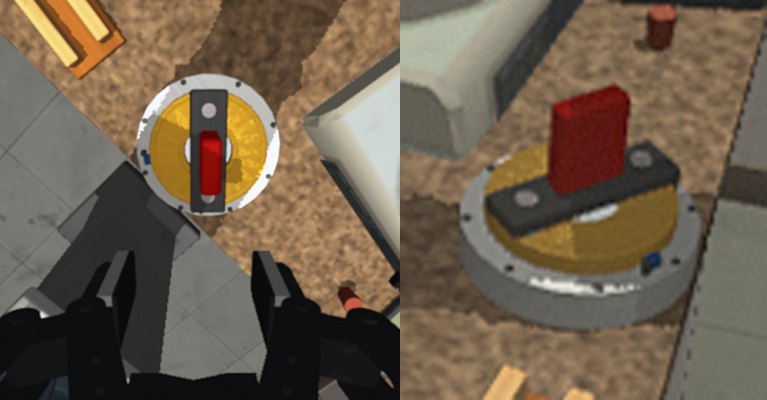

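Both panels show the spanner upright and flat on the ring, the lug at the post (147,158), and the gripper clear. I'm handing the job in.

```bash
python3 -c "
from station import workorder
print(workorder.job_done())"
```

```text
the job is handed in; nothing more can be done
None
```

I turned the brass ring clockwise to its stop, left the spanner upright with both pins home and released it, and never touched the black ring; the job is handed in, but no verdict came back.

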